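# Turn over the upside-down tea-light holder

## Task

One of the three wooden tea-light holders on the bench lies upside down, with its cork underside and red dot showing. Lay it, still upside down, on the open metal leaf of the turnover jig between the leaf's two walls, let go, then take the blue side grip and swing the leaf right over so that the holder ends brass side up in the nest on the jig's other half, with the leaf lying fully over it. Leave the other two holders where they are.

Things in the scene. Friction and masses are not known exactly. Their poses are not given: they have to be found in the camera images.
- holder_1_centre (a point): centre of one of three alike square dark-wood tea-light holders, 56 x 56 x 22 mm, 90 g, loose on the bench. Its z axis points out of the top face (round brass cup, 40 mm); the other face has a cork pad with a red dot. The one whose z axis points down is upside down; x and y are parallel to the square's sides.
- holder_2_centre (a point): centre of another of the three holders; same size and axes as holder_1_centre
- holder_3_centre (a point): centre of another of the three holders; same size and axes as holder_1_centre
- leaf_seat (a point): where the holder's lower face goes: on top of the metal leaf (29 mm above the bench), half-way between its two walls. x axis parallel to the hinge line, y away from the hinge, z up at the start (leaf open and flat; frame turns with it). Leaf 100 mm long in x, open at both x ends for fingers; walls 16 mm tall across y, inner faces 36 mm either side of this point. A 40 mm round window lies here.
- leaf_grip (a point): middle of the leaf's blue round grip: a sleeve 12 mm thick that spins freely on its pin, parallel to the hinge line, sticking out 52 mm from the leaf's end nearest the robot, 97 mm from the hinge line. This point is 28 mm outside the leaf's end and, at both ends of the swing, 40 mm above the bench, with only the bench under it. The frame turns with the leaf.
- hinge (a point): point on the hinge line, in the middle of the jig, 40 mm above the bench; x axis along the hinge line (roughly away from the robot), y towards the leaf's open side, z up. Fixed during a run. The jig (base plate 110 x 230 x 8 mm) is fast on the bench.
- nest (a point): centre of the place in the nest where the turned holder comes to rest, on its black rubber floor, 10 mm above the bench and 50 mm from the hinge line, opposite the leaf; low dark wooden fences (8 mm high) stand round it. Axes as for hinge.
- leaf (a joint): angle of the leaf about the hinge line: 0 lying open on its own side, 1.57 upright, 3.14 (its stop) lying over the nest. It turns easily (0.25 kg) and falls to the side it leans to. Just past upright the holder tips off it into the nest; at the stop the leaf lies about 20 mm above the holder.

How it is judged:
By the outcome, as a careful person would: the job done as asked, in the order asked, and still so for the second after the job is handed in, with the robot touching nothing.
It also fails if it takes over 62 s, if anything falls off the work surface, if the arm or the gripper's body presses on something with over 40 N, if the wrist force passes 120 N, or if a joint passes its speed limit or range.

## Robot

A 6-joint arm with a two-finger parallel gripper is mounted at the origin on the work surface; the furniture and walls round the work are solid. World frame = base frame: x ahead of the robot, y to its left, z up, the work surface at z = 0. Lengths are in m, angles in rad, forces in N, time in s.
With the tool pointing down it reaches from about 0.375 to 0.975 m from the base axis. Payload 3.8 kg.
Tool frame: the origin (TCP) lies midway between the tips of the shut fingers; the grasp point (between the pads) lies 19 mm behind it; z points along the fingers, y is the direction in which the jaws open and shut (so a half turn about z gives the same grasp; the last joint's range is limited). The gripper opens to 85 mm and grips with 20 to 120 N. Pads are 22 mm wide; open, the fingers measure 114 mm over their backs; the gripper's body (76 mm by 85 mm) begins 54 mm behind the grasp point. The pads swing forward as they close: fully open they stand 13 mm farther back than shut.
Start: joints at [-1.382, 0.264, 1.604, -0, 1.274, -0.037], TCP at [0.151, -0.658, 0.231] pointing down, gripper open.
Joint ranges: [-2.63, 2.63], [-0.94, 2.18], [0.31, 2.57], [-1.31, 4.45], [0, 2.66], [-2.55, 2.55]. Speed limits (rad/s): [2.57, 2.57, 3.14, 3.14, 3.14, 3.14].

## Interface

Orientations are given as a rotation vector (axis times angle).
In Python, from workcell import bot gives the robot as it stands. The module is installed in compiled form; this text tells all that it offers.
- The arm moves only by the tool play_rows, never from a script. Its argument "series" is a list of rows, each an object with "translation": the shift along the tool's x, y, z in m, a list of three; "spin": the turn about the tool's z in units of 5 degrees (1.0 is 5 degrees). In form: [{"translation": [dx, dy, dz], "spin": spin}, ...]. A call has 1 to 5 rows; each row shifts and turns the commanded pose from where the row before left it, along the tool's axes as they then stand; what a row does not reach is not made up. A row lasts 1/10 s, in which the tool goes at most 50 mm and 8.59 degrees, less where a joint would pass 70% of its speed; a pose out of reach is approached as far as the arm can. A call is refused whole if a number of a shift passes 0.05 or a number of a turn 1, either way. A call with a gripper value outside its range is refused whole. "jaw" is the gripper's target within -1 to 1 (fully open at 1, half-way at 0, shut at -1), set as the call begins (left out, the last holds). The fingers move at their own pace and stop on an object; "force" is the grip in N (left out, the last holds). Time passes only in rows, so rows that do not move let the fingers close. It gives the time, the measured TCP pose, the force and the opening at its end, in the units of the state.
- bot.read_state(): the state, without advancing time (a new reading comes with each control period).
- bot.read_camera(name): name is "side" or "top" or "wrist"; returns the picture (420x560x3 uint8, blue, green, red); there is no depth.
- bot.get_calibration(name): a dict with "fov_y" (degrees; the focal length in pixels is half the picture's height over the tangent of half this angle, whatever the lens; pixels are square), "cx", "cy" (the principal point, pixels), "R" (3x3) and "t" (3): a world point X has camera coordinates R X + t. Camera axes: x right, y down, z forward; pixel columns grow to the right and rows downward; lengths in m; the calibration is good to about 2 mm. A picture is of the moment at which its call begins: read the wrist's pose just before it. get_calibration takes no time and is no camera call; for the wrist camera it gives the pose at the moment of the call.
- bot.finish_job(): hands the job in, once; it reports no verdict.
The state is a dict: "time": time; "q": joint angles; "joint_vel": joint speeds; "joint_torque": joint torques, N m; "tool_pos": TCP position; "tcp_rot": TCP orientation; "wrist_force": force on the tool from outside, world axes, zero at the start; "torque": the same for the moment, N m; "width": opening from 0.0 (shut) to 1.0 (fully open).
Only numpy, scipy, OpenCV 4.12 (cv2) and the standard library are available. Lean on these libraries where they do the work, as an engineer would, in place of code of your own. Each camera call takes 0.05 s, during which the arm holds its last target. There are 200 camera calls.

## Working session

There is one attempt and no reset: what is moved stays moved. The work goes in short steps, Python scripts to look and compute and a tool call to move; the robot and the scene stay as the last step left them, time stands still between calls to the robot, and variables do not carry over. Pictures are saved under pics/ and viewed, about 8 in all and at most 12, crops included, and the job is handed in when it is done.

Besides the shell and the picture viewer there is one more tool, called after "Request:" as a command line: name --argument value ..., lists and objects as JSON in quotes. play_rows: Moves the arm, as the interface text tells. Its arguments: {"type":"object","properties":{"series":{"type":"array","items":{"type":"object","properties":{"translation":{"type":"array","items":{"type":"number"}},"spin":{"type":"number"}}}},"jaw":{"type":"number"},"force":{"type":"number"}},"required":["series"]}

```bash
mkdir -p pics
python3 - <<'E'
from workcell import bot
import cv2,numpy as np
np.set_printoptions(precision=4,suppress=True)
for n in("top","side"):
    im=bot.read_camera(n);cv2.imwrite(f"pics/{n}0.png",im)
    c=bot.get_calibration(n);print(n,c)
s=bot.read_state();print(s)
E
```

```text
top {'fov_y': 45.465388652925725, 'cx': 285.8314263737866, 'cy': 216.09613696747053, 'R': array([[ 0.0054, -0.9999,  0.014 ],
       [-0.9911, -0.0072, -0.1332],
       [ 0.1333, -0.0132, -0.991 ]]), 't': array([-0.0441,  0.5649,  1.301 ])}
side {'fov_y': 48.434012688273384, 'cx': 282.69617951583353, 'cy': 206.96483922418204, 'R': array([[-0.9976, -0.0685,  0.0029],
       [-0.0365,  0.4949, -0.8682],
       [ 0.058 , -0.8663, -0.4962]]), 't': array([0.5341, 0.0996, 1.0805])}
{'time': 0.1, 'q': array([-1.3819,  0.2647,  1.6052,  0.    ,  1.2737, -0.0369]), 'joint_vel': array([-0.0004, -0.0005, -0.0043,  0.0003,  0.0009, -0.0004]), 'joint_torque': array([  0.0003, -51.6707, -36.8589,  -0.    ,   0.0063,  -0.    ]), 'tool_pos': array([ 0.151 , -0.6572,  0.2301]), 'tcp_rot': array([-3.1196, -0.3536,  0.0002]), 'wrist_force': array([-0.2136,  1.2684, -0.6065]), 'torque': array([ 0.017 ,  0.0313, -0.0546]), 'width': 1.0023795663125414}
```

View pics/top0.png

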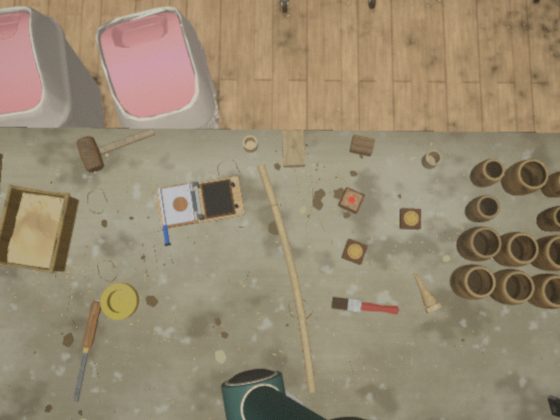

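View pics/side0.png

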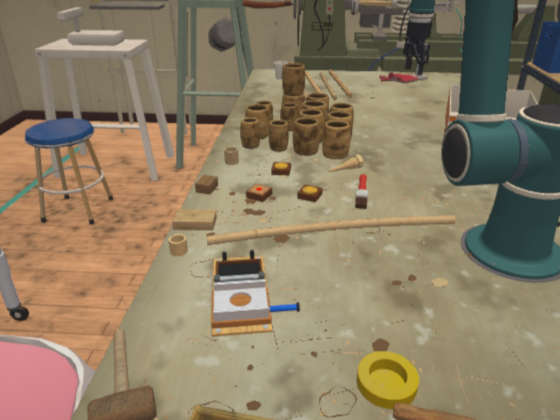

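Top: the upside-down holder (red dot) is at about (351,200), the leaf window at (180,205), the blue grip at (167,235) and the nest at (220,198). In the side view the red dot is at (259,189), and the grip is at (285,308).

```bash
cat > h.py <<'E'
import cv2,numpy as np
from workcell import bot
np.set_printoptions(precision=4,suppress=True)
def f(c): return 210/np.tan(np.radians(c['fov_y']/2))
def ray(c,u,v):
    R=np.array(c['R']);d=R.T@np.array([(u-c['cx'])/f(c),(v-c['cy'])/f(c),1]);return -R.T@np.array(c['t']),d
def plane(c,u,v,z):
    o,d=ray(c,u,v);return o+d*(z-o[2])/d[2]
def tri(obs):
    A=np.zeros((3,3));b=np.zeros(3)
    for c,u,v in obs:
        o,d=ray(c,u,v);d/=np.linalg.norm(d);P=np.eye(3)-np.outer(d,d);A+=P;b+=P@o
    X=np.linalg.solve(A,b)
    return X,[round(float(np.linalg.norm(np.cross(X-ray(*o)[0],ray(*o)[1]/np.linalg.norm(ray(*o)[1])))),4) for o in obs]
def proj(c,X):
    p=np.array(c['R'])@X+c['t'];return f(c)*p[:2]/p[2]+[c['cx'],c['cy']]
def mask(im,lo,hi):
    h=cv2.cvtColor(im,cv2.COLOR_BGR2HSV);return cv2.inRange(h,np.array(lo),np.array(hi))
def blob(m,roi=None):
    if roi:
        k=np.zeros_like(m);k[roi[1]:roi[3],roi[0]:roi[2]]=1;m=m*k
    cs,_=cv2.findContours(m,cv2.RETR_EXTERNAL,cv2.CHAIN_APPROX_NONE);c=max(cs,key=cv2.contourArea)
    M=cv2.moments(c);return c,np.array([M['m10'],M['m01']])/max(M['m00'],1e-9),cv2.minAreaRect(c)
RED=((0,150,120),(8,255,255));BLUE=((105,150,60),(125,255,255))
E
python3 - <<'E'
from h import *
T=cv2.imread("pics/top0.png");S=cv2.imread("pics/side0.png");ct=bot.get_calibration("top");cs=bot.get_calibration("side")
for nm,col,rt,rs in(("red",RED,(330,180,370,220),(235,175,285,205)),("blue",BLUE,(150,220,180,250),(260,295,310,320))):
    a,b=blob(mask(T,*col),rt),blob(mask(S,*col),rs)
    print(nm,a[1],a[2],b[1],b[2],tri([(ct,*a[1]),(cs,*b[1])]))
def up(im,x,y,w,h,k):return cv2.resize(im[y:y+h,x:x+w],None,fx=k,fy=k,interpolation=cv2.INTER_CUBIC)
A=up(T,150,170,100,80,4);B=up(T,325,180,60,80,4)
C=up(S,195,245,120,90,4);D=up(S,235,155,100,60,3)
W=np.zeros((600-0,800,3),np.uint8);t=np.hstack([A,B[:320]])
W=np.zeros((320+280,800,3),np.uint8);W[:320,:640]=t;C=C[:280];W[320:,:480]=C;W[320:500,490:790]=D
cv2.imwrite("pics/z.png",W)
E
```

```text
red [351.5 199. ] ((351.5, 199.0), (4.0, 5.0), 90.0) [258.625  188.5833] ((258.5, 188.5), (3.0, 5.0), 90.0) (array([ 0.6165, -0.2192,  0.0224]), [0.0009, 0.0009])
blue [165.4444 233.2222] ((165.5, 233.0), (1.0, 2.0), 0.0) [283.2492 307.4802] ((283.0710754394531, 307.49493408203125), (4.844799041748047, 26.147666931152344), 85.91438293457031) (array([0.5161, 0.2777, 0.0408]), [0.0007, 0.0007])
```

View pics/z.png

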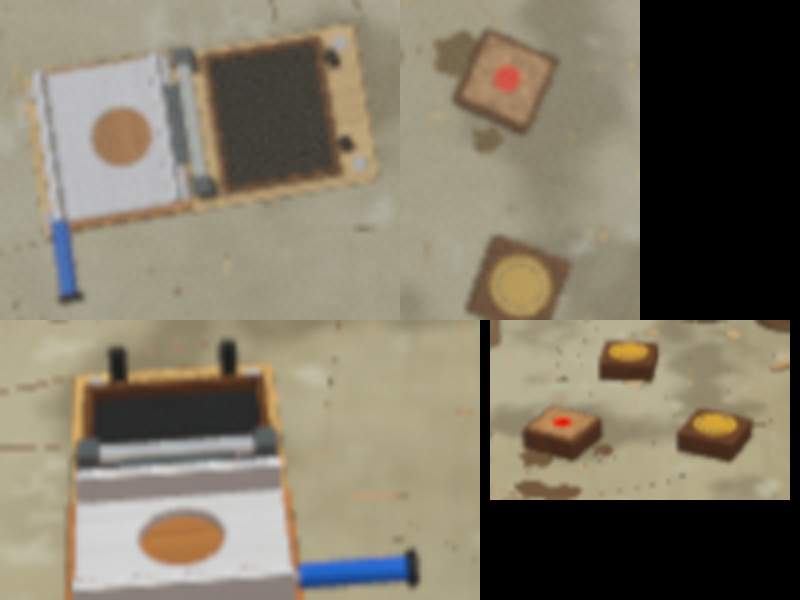

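Enlarged views: cork holder corners are at about (447/522, 189/213) in the top image, clear of its neighbours. The leaf is open, and its walls and hinge line tilt about 10°. I'll fix the orientations numerically and plan the flight to the holder.

```bash
cat >> h.py <<'E'
from scipy.spatial.transform import Rotation as Ro
def yaw(s): x=Ro.from_rotvec(s['tcp_rot']).as_matrix()[:,0];return np.degrees(np.arctan2(x[1],x[0]))
def plan(target,tyaw,step=.045,p=None,y=None):
    s=bot.read_state();p=np.array(s['tool_pos'] if p is None else p);y=yaw(s) if y is None else y
    d=np.array(target)-p;dy=(tyaw-y+180)%360-180
    n=int(max(np.ceil(np.linalg.norm(d)/step),np.ceil(abs(dy)/4.95),1))
    print("from",p,round(y,2),"n",n)
    for i in range(n):
        a=np.radians(y+dy*i/n);X=np.array([np.cos(a),np.sin(a),0]);Y=np.array([np.sin(a),-np.cos(a),0])
        w=d/n;print([round(float(w@X),4),round(float(w@Y),4),round(float(-w[2]),4)],round(-dy/n/5,3))
E
python3 - <<'E'
from h import *
T=cv2.imread("pics/top0.png");ct=bot.get_calibration("top")
c=[plane(ct,325+(u-400)/4,180+v/4,.022)[:2] for u,v in((490,30),(557,62),(522,132),(455,100))]
for i in range(4):
    d=c[(i+1)%4]-c[i];print(np.linalg.norm(d),np.degrees(np.arctan2(d[1],d[0]))%90)
print("holder",np.mean(c,0))
P=lambda u,v,z:plane(ct,150+u/4,170+v/4,z)
a,b=P(182,58,.045),P(205,187,.045);print("hinge",(a+b)/2,np.degrees(np.arctan2(*(a-b)[1::-1])))
print("seat",P(121,136,.028))
a,b=P(350,27,.008),P(378,177,.008);print("end",np.degrees(np.arctan2(*(a-b)[1::-1])))
print(bot.get_calibration("wrist"))
plan([.58,-.225,.20],64.5)
E
```

```text
0.0504421639956674 64.39156017088482
0.05421048826738454 63.09551147448266
0.050194005891440345 64.4954778037137
0.05429646387096711 63.35957162970384
holder [ 0.6122 -0.2192]
hinge [0.6043 0.1926 0.045 ] 11.553009995771026
seat [0.5974 0.2438 0.028 ]
end 11.383514256824146
{'fov_y': 64.46376122795621, 'cx': 275.51149045212526, 'cy': 211.10913856497544, 'R': array([[ 0.2249, -0.9744, -0.0023],
       [-0.9287, -0.2151,  0.3021],
       [-0.2949, -0.0658, -0.9533]]), 't': array([-0.6743, -0.0422,  0.3799])}
from [ 0.151  -0.6572  0.2301] 12.94 n 14
[0.0368, -0.0232, 0.0021] -0.737
[0.0382, -0.0208, 0.0021] -0.737
[0.0395, -0.0183, 0.0021] -0.737
[0.0405, -0.0158, 0.0021] -0.737
[0.0415, -0.0131, 0.0021] -0.737
[0.0422, -0.0104, 0.0021] -0.737
[0.0428, -0.0077, 0.0021] -0.737
[0.0432, -0.0049, 0.0021] -0.737
[0.0434, -0.0021, 0.0021] -0.737
[0.0435, 0.0007, 0.0021] -0.737
[0.0434, 0.0035, 0.0021] -0.737
[0.0431, 0.0062, 0.0021] -0.737
[0.0426, 0.009, 0.0021] -0.737
[0.0419, 0.0117, 0.0021] -0.737
```

Request:
play_rows --series '[{"translation":[0.037,-0.023,0.002],"spin":-0.74},{"translation":[0.038,-0.021,0.002],"spin":-0.74},{"translation":[0.0395,-0.018,0.002],"spin":-0.74},{"translation":[0.0405,-0.016,0.002],"spin":-0.74},{"translation":[0.0415,-0.013,0.002],"spin":-0.74}]' --jaw 1

```text
time: 0.6
tool_pos: [0.3051, -0.5019, 0.2206]
tcp_rot: [-3.022, -0.854, 0.0]
wrist_force: [1.2, 0.6, 0.1]
width: 0.998
```

Request:
play_rows --series '[{"translation":[0.042,-0.01,0.002],"spin":-0.74},{"translation":[0.043,-0.008,0.002],"spin":-0.74},{"translation":[0.043,-0.005,0.002],"spin":-0.74},{"translation":[0.0435,-0.002,0.002],"spin":-0.74},{"translation":[0.0435,0.001,0.002],"spin":-0.74}]'

```text
time: 1.1
tool_pos: [0.4581, -0.3478, 0.2108]
tcp_rot: [-2.846, -1.33, 0.0]
wrist_force: [-0.2, -0.6, 0.6]
width: 0.997
```

Request:
play_rows --series '[{"translation":[0.043,0.0035,0.002],"spin":-0.74},{"translation":[0.043,0.006,0.002],"spin":-0.74},{"translation":[0.0425,0.009,0.002],"spin":-0.74},{"translation":[0.042,0.012,0.002],"spin":-0.74},{"translation":[0,0,0],"spin":0}]'

```text
time: 1.6
tool_pos: [0.5822, -0.2216, 0.2023]
tcp_rot: [-2.647, -1.689, -0.002]
wrist_force: [-0.6, -0.2, 0.0]
width: 0.997
```

Run:
```python
from h import *
s=bot.read_state();print(s['time'],s['tool_pos'],yaw(s),s['q'])
cw=bot.get_calibration("wrist");im=bot.read_camera("wrist");cv2.imwrite("pics/w1.png",im)
c,m,r=blob(mask(im,*RED));print(m,r,plane(cw,*m,.022),proj(cw,[.614,-.219,.022]))
T=cv2.imread("pics/top0.png")
print(tri([(cw,*m),(bot.get_calibration("top"),351.5,199.2)]))
```

```text
1.6 [ 0.5822 -0.2216  0.2023] 65.07780458541976 [-0.4049  0.1862  1.7526  0.0023  1.2034  0.0293]
[ 89.075  309.7655] ((89.05384063720703, 309.9692077636719), (37.45848846435547, 17.240827560424805), 60.2551155090332) [ 0.3305 -0.2624  0.022 ] [305.402  170.0853]
(array([ 0.5679, -0.1751,  0.294 ]), [0.0045, 0.0045])
```

View pics/w1.png

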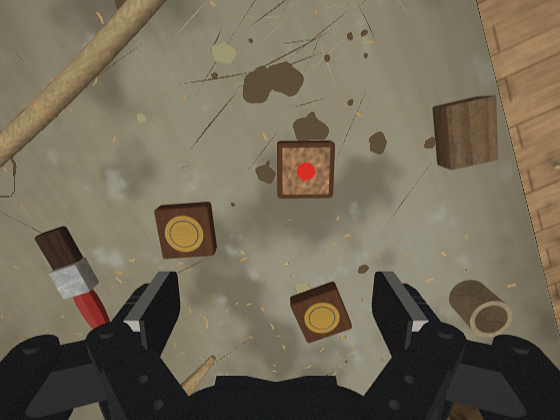

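Wrist: the red dot is at (306,172) and the holder's square spans about 278–334 × 141–198, nearly aligned with the image. My mask had picked the brush handle, so I'll add a ROI.

Run:
```python
from h import *
im=cv2.imread("pics/w1.png");cw=bot.get_calibration("wrist")
roi=(265,130,345,210)
c,m,r=blob(mask(im,*RED),roi);print(m,plane(cw,*m,.022))
print(tri([(cw,*m),(bot.get_calibration("top"),351.5,199.2),(bot.get_calibration("side"),258.6,188.6)]))
h=cv2.cvtColor(im,cv2.COLOR_BGR2HSV);print(h[160,290],h[143,300],h[120,290],h[205,300],h[170,280])
k=mask(im,(0,70,0),(20,255,255));k=cv2.morphologyEx(k,cv2.MORPH_OPEN,np.ones((7,7)));c,m,r=blob(k,(270,132,345,210));print(r)
b=cv2.boxPoints(r);w=[plane(cw,*q,.022)[:2] for q in b]
for i in range(4):
    d=w[(i+1)%4]-w[i];print(np.linalg.norm(d),np.degrees(np.arctan2(d[1],d[0]))%90)
print(np.mean(w,0))
plan([.6155,-.219,.06],64.5)
```

```text
[305.4977 171.0474] [ 0.6118 -0.2221  0.022 ]
(array([ 0.6148, -0.2204,  0.0223]), [0.0034, 0.0012, 0.0028])
[ 13 114 154] [ 11 147  80] [ 24  48 143] [ 22  60 114] [ 11 142  88]
((305.5, 165.0), (66.0, 57.0), 90.0)
0.05399645289464899 65.03284216387934
0.06485403946846162 68.0505098263965
0.05733537958273042 65.06197101366064
0.06479330222880958 65.0993843498206
[ 0.6137 -0.2175]
from [ 0.5805 -0.2235  0.2023] 64.96 n 4
[0.0047, 0.0074, 0.0356] 0.023
[0.0047, 0.0074, 0.0356] 0.023
[0.0048, 0.0074, 0.0356] 0.023
[0.0048, 0.0074, 0.0356] 0.023
```

Request:
play_rows --series '[{"translation":[0.0055,0.0095,0.037],"spin":0},{"translation":[0.0055,0.0095,0.037],"spin":0},{"translation":[0.0055,0.0095,0.037],"spin":0},{"translation":[0,0,0],"spin":0},{"translation":[0,0,0],"spin":0}]'

```text
time: 2.15
tool_pos: [0.6106, -0.2236, 0.0913]
tcp_rot: [-2.652, -1.679, 0.004]
wrist_force: [0.3, 0.1, 0.5]
width: 1.002
```

Run:
```python
from h import *
for i in range(2): im=bot.read_camera("wrist")
s=bot.read_state();cw=bot.get_calibration("wrist");im=bot.read_camera("wrist");cv2.imwrite("pics/w2.png",im)
print(s['time'],s['tool_pos'],yaw(s));e=proj(cw,[.613,-.22,.022]);print(e)
x,y=map(int,e);c,m,r=blob(mask(im,*RED),(max(x-60,0),max(0,y-60),x+60,y+60));print(m,cv2.contourArea(c),plane(cw,*m,.022))
ck=mask(im,(0,60,100),(20,255,255));ck=cv2.morphologyEx(ck,cv2.MORPH_CLOSE,np.ones((9,9)));c,m,r=blob(ck,(max(x-110,0),max(0,y-110),x+110,y+110));print(m,r)
w=[plane(cw,*q,.022)[:2] for q in cv2.boxPoints(r)]
for i in range(4):
    d=w[(i+1)%4]-w[i];print(np.linalg.norm(d),np.degrees(np.arctan2(d[1],d[0]))%90)
print(np.mean(w,0))
```

```text
2.25 [ 0.6129 -0.2244  0.0946] 64.67872415034974
[274.4707 215.7305]
[275.4799 214.9089] 501.5 [ 0.6139 -0.2198  0.022 ]
[274.4663 215.4551] ((261.47711181640625, 222.03627014160156), (81.07225799560547, 98.9243392944336), 88.63607025146484)
0.06540062774364627 66.10836546733503
0.059047220816571586 67.86417369956835
0.07069613424542102 66.19213505353318
0.05922555445006102 62.73377477334139
[ 0.6025 -0.2213]
```

View pics/w2.png

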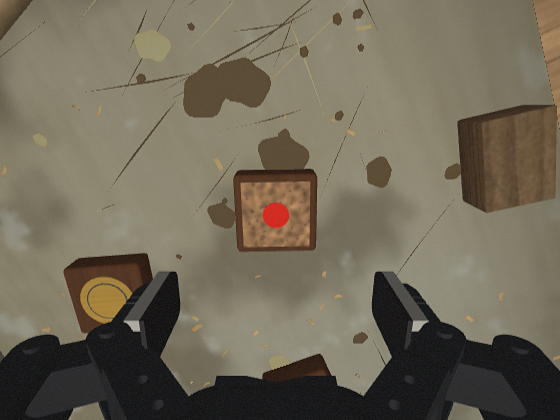

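Wrist: the holder's red dot is at (275,215), square to the jaws. The left finger will pass clear of the brass holder at (108,290). Descending.

Request:
play_rows --series '[{"translation":[0.0025,-0.0005,0.03],"spin":0},{"translation":[0.002,-0.0005,0.03],"spin":0},{"translation":[0,0,0.027],"spin":0},{"translation":[0,0,0],"spin":0},{"translation":[0,0,0],"spin":0}]'

```text
time: 2.8
tool_pos: [0.6139, -0.2191, 0.007]
tcp_rot: [2.653, 1.681, 0.001]
wrist_force: [0.4, -0.3, 0.8]
width: 1.006
```

Run:
```python
from h import *
for i in range(2): im=bot.read_camera("wrist")
s=bot.read_state();print(s['time'],s['tool_pos'],yaw(s),s['wrist_force'])
```

```text
2.9 [ 0.6154 -0.2196  0.0084] 64.72630280334788 [-0.5298  0.0622  0.4299]
```

Request:
play_rows --series '[{"translation":[0,0,0.004],"spin":0},{"translation":[0,0,0.003],"spin":0},{"translation":[0,0,0],"spin":0}]'

```text
time: 3.2
tool_pos: [0.6132, -0.2186, -0.0016]
tcp_rot: [2.653, 1.682, 0.0]
wrist_force: [-0.3, 0.7, 0.2]
width: 0.998
```

Request:
play_rows --series '[{"translation":[0,0,0],"spin":0},{"translation":[0,0,0],"spin":0},{"translation":[0,0,0],"spin":0},{"translation":[0,0,0],"spin":0},{"translation":[0,0,0],"spin":0}]' --jaw -1 --force 40

```text
time: 3.7
tool_pos: [0.6137, -0.2187, -0.0014]
tcp_rot: [2.653, 1.682, 0.001]
wrist_force: [0.6, -0.1, 1.7]
width: 0.648
```

Request:
play_rows --series '[{"translation":[0,0,0],"spin":0},{"translation":[0,0,0],"spin":0},{"translation":[0,0,0],"spin":0}]'

```text
time: 4.0
tool_pos: [0.6137, -0.2187, -0.0014]
tcp_rot: [2.653, 1.682, 0.001]
wrist_force: [1.4, -0.2, 2.6]
width: 0.645
```

Request:
play_rows --series '[{"translation":[0,0,-0.02],"spin":0},{"translation":[0,0,-0.04],"spin":0},{"translation":[0,0,-0.04],"spin":0},{"translation":[0,0,-0.04],"spin":0},{"translation":[0,0,0],"spin":0}]'

```text
time: 4.5
tool_pos: [0.6173, -0.2202, 0.1454]
tcp_rot: [2.646, 1.677, 0.011]
wrist_force: [1.0, 0.1, -1.0]
width: 0.646
```

Run:
```python
from h import *
s=bot.read_state();print(s['time'],s['width'],s['wrist_force']);plan([.585,.19,.20],101.5,step=.042)
```

```text
4.5 0.6457854369249948 [ 1.0315  0.0901 -0.9675]
from [ 0.6173 -0.2202  0.1454] 64.74 n 10
[0.0357, -0.0204, -0.0055] -0.735
[0.037, -0.0181, -0.0055] -0.735
[0.038, -0.0157, -0.0055] -0.735
[0.039, -0.0132, -0.0055] -0.735
[0.0397, -0.0107, -0.0055] -0.735
[0.0403, -0.0081, -0.0055] -0.735
[0.0408, -0.0055, -0.0055] -0.735
[0.041, -0.0029, -0.0055] -0.735
[0.0411, -0.0003, -0.0055] -0.735
[0.0411, 0.0024, -0.0055] -0.735
```

Request:
play_rows --series '[{"translation":[0.0355,-0.0205,-0.006],"spin":-0.735},{"translation":[0.037,-0.018,-0.006],"spin":-0.735},{"translation":[0.038,-0.0155,-0.006],"spin":-0.735},{"translation":[0.039,-0.013,-0.006],"spin":-0.735},{"translation":[0.0395,-0.0105,-0.006],"spin":-0.735}]'

```text
time: 5.0
tool_pos: [0.596, -0.0125, 0.1666]
tcp_rot: [-2.347, -2.085, 0.003]
wrist_force: [0.5, 0.6, -0.4]
width: 0.645
```

Request:
play_rows --series '[{"translation":[0.04,-0.008,-0.006],"spin":-0.735},{"translation":[0.041,-0.0055,-0.006],"spin":-0.735},{"translation":[0.041,-0.003,-0.006],"spin":-0.735},{"translation":[0.041,0,-0.006],"spin":-0.735},{"translation":[0.041,0.0025,-0.006],"spin":-0.735}]'

```text
time: 5.5
tool_pos: [0.5804, 0.192, 0.1966]
tcp_rot: [-1.984, -2.434, 0.004]
wrist_force: [0.2, -0.8, -1.6]
width: 0.644
```

Request:
play_rows --series '[{"translation":[0,0,0],"spin":0},{"translation":[0,0,0],"spin":0},{"translation":[0,0,0],"spin":0},{"translation":[0,0,0],"spin":0}]'

```text
time: 5.9
tool_pos: [0.5815, 0.1893, 0.1973]
tcp_rot: [-1.99, -2.43, 0.003]
wrist_force: [0.6, 0.5, -0.2]
width: 0.651
```

Run:
```python
from h import *
s=bot.read_state();cw=bot.get_calibration("wrist");im=bot.read_camera("wrist");cv2.imwrite("pics/w3.png",im)
import pickle;pickle.dump(cw,open("cw3.pkl","wb"))
print(s['time'],s['tool_pos'],yaw(s),s['width'],s['q'])
print(proj(cw,[.597,.244,.029]))
```

```text
5.9 [0.5815 0.1893 0.1973] 101.38445608577031 0.6510062363011909 [ 0.2742  0.1696  1.7815 -0.0003  1.1923  0.0756]
[306.5681 135.6738]
```

View pics/w3.png

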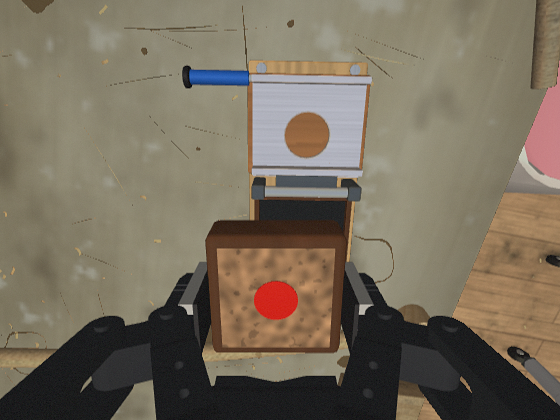

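Wrist: the leaf window is at (307,135), matching my prediction of (306.6,135.7). The leaf walls and hinge are parallel to the image rows, so yaw 101.4° is right. Measuring the window and grip across views.

Run:
```python
from h import *
import pickle
cw=pickle.load(open("cw3.pkl","rb"));im=cv2.imread("pics/w3.png");T=cv2.imread("pics/top0.png");S=cv2.imread("pics/side0.png");ct=bot.get_calibration("top");cs=bot.get_calibration("side")
BR=((5,90,60),(20,255,220))
w,t,s=[blob(mask(i,*BR),r)for i,r in((im,(270,105,345,165)),(T,(170,194,190,214)),(S,(225,288,256,312)))]
for q in(w,t,s):print(q[1],q[2])
print(tri([(cw,*w[1]),(ct,*t[1]),(cs,*s[1])]),plane(cw,*w[1],.029),plane(ct,*t[1],.029),plane(cs,*s[1],.029))
b=blob(mask(im,(100,120,60),(125,255,255)),(150,50,260,100));b2=blob(mask(S,*BLUE),(260,295,310,320));tb=blob(mask(T,(100,90,60),(125,255,255)),(155,215,180,250))
print("blue",b[1],b[2],tb[1],tb[2],tri([(cw,*b[1]),(ct,*tb[1]),(cs,*b2[1])]))
p=plane(cw,*w[1],.029);plan([p[0],p[1],.09],101.4)
# direction of grip
x0,x1=b[0][:,0,0].min(),b[0][:,0,0].max();m=lambda x:b[0][abs(b[0][:,0,0]-x)<=2][:,0,1].mean()
a,c=plane(cw,x0+4,m(x0+4),.04),plane(cw,x1-4,m(x1-4),.04);print(a,c,np.degrees(np.arctan2(*(c-a)[1::-1])))
```

```text
[306.4397 134.4557] ((306.5, 134.5), (43.0, 43.0), 90.0)
[179.9669 203.8375] ((180.0, 204.0), (12.0, 12.0), 90.0)
[240.1101 299.5565] ((240.0, 299.5), (11.0, 20.0), 90.0)
(array([0.5984, 0.245 , 0.0258]), [0.0014, 0.0002, 0.0017]) [0.5966 0.245  0.029 ] [0.5976 0.2444 0.029 ] [0.5994 0.2486 0.029 ]
blue [218.4788  77.0591] ((218.5, 76.5), (59.0, 15.0), 0.0) [165.5771 234.233 ] ((165.56068420410156, 234.1444854736328), (18.246862411499023, 3.4973154067993164), 81.25383758544922) (array([0.5141, 0.2772, 0.0408]), [0.0015, 0.0, 0.0014])
from [0.5817 0.1893 0.1975] 101.38 n 3
[0.0172, 0.0086, 0.0358] -0.002
[0.0172, 0.0086, 0.0358] -0.002
[0.0172, 0.0086, 0.0358] -0.002
[0.4915 0.2726 0.04  ] [0.5336 0.2809 0.04  ] 11.099369805113682
```

Request:
play_rows --series '[{"translation":[0.0175,0.0085,0.0],"spin":0},{"translation":[0.017,0.0085,0.036],"spin":0},{"translation":[0.017,0.0085,0.036],"spin":0},{"translation":[0,0,0.036],"spin":0},{"translation":[0,0,0],"spin":0}]'

```text
time: 6.45
tool_pos: [0.5921, 0.2451, 0.0837]
tcp_rot: [-1.984, -2.428, 0.016]
wrist_force: [-1.2, -1.0, -2.3]
width: 0.643
```

Request:
play_rows --series '[{"translation":[0,0,0],"spin":0},{"translation":[0,0,0],"spin":0},{"translation":[0,0,0],"spin":0}]'

```text
time: 6.75
tool_pos: [0.5987, 0.2467, 0.0934]
tcp_rot: [1.987, 2.43, 0.007]
wrist_force: [-0.4, -0.3, -0.2]
width: 0.645
```

Run:
```python
from h import *
P=[];
for i in range(3):
    bot.read_camera("wrist");P.append(bot.read_state()['tool_pos'])
print(np.array(P));plan([.597,.245,.031],101.4,p=np.mean(P,0))
im=bot.read_camera("wrist");cv2.imwrite("pics/w4.png",im)
```

```text
[[0.5985 0.2466 0.0931]
 [0.5981 0.2465 0.0927]
 [0.5978 0.2465 0.0923]]
from [0.5981 0.2465 0.0927] 101.46 n 2
[-0.0006, -0.0007, 0.0309] 0.006
[-0.0006, -0.0007, 0.0309] 0.006
```

View pics/w4.png

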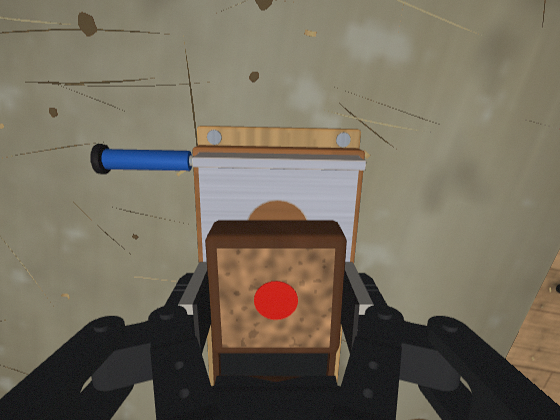

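Wrist: the window (277,212) and leaf are centred on the holder (276,300). Lowering in steps.

Request:
play_rows --series '[{"translation":[-0.0005,-0.0005,0.025],"spin":0},{"translation":[-0.0005,0,0.02],"spin":0},{"translation":[0,0,0.007],"spin":0},{"translation":[0,0,0],"spin":0},{"translation":[0,0,0],"spin":0}]'

```text
time: 7.45
tool_pos: [0.5969, 0.2454, 0.0391]
tcp_rot: [1.988, 2.432, 0.002]
wrist_force: [0.6, -0.5, 0.0]
width: 0.646
```

Request:
play_rows --series '[{"translation":[0,0,0],"spin":0},{"translation":[0,0,0],"spin":0},{"translation":[0,0,0],"spin":0},{"translation":[0,0,0],"spin":0}]'

```text
time: 7.85
tool_pos: [0.5966, 0.2453, 0.0388]
tcp_rot: [1.988, 2.432, 0.001]
wrist_force: [-0.1, 0.2, -0.6]
width: 0.648
```

Request:
play_rows --series '[{"translation":[0,0,0.004],"spin":0},{"translation":[0,0,0.004],"spin":0},{"translation":[0,0,0.001],"spin":0},{"translation":[0,0,0],"spin":0},{"translation":[0,0,0],"spin":0}]'

```text
time: 8.35
tool_pos: [0.5962, 0.2451, 0.0291]
tcp_rot: [-1.988, -2.432, 0.0]
wrist_force: [-0.1, 0.3, -0.4]
width: 0.643
```

Request:
play_rows --series '[{"translation":[0,0,0.001],"spin":0},{"translation":[0,0,0],"spin":0},{"translation":[0,0,0],"spin":0}]'

```text
time: 8.65
tool_pos: [0.5964, 0.2452, 0.0284]
tcp_rot: [1.988, 2.433, 0.0]
wrist_force: [0.2, -0.3, -0.9]
width: 0.646
```

Request:
play_rows --series '[{"translation":[0,0,0.001],"spin":0},{"translation":[0,0,0],"spin":0},{"translation":[0,0,0],"spin":0}]'

```text
time: 8.95
tool_pos: [0.5966, 0.2453, 0.0276]
tcp_rot: [1.988, 2.432, 0.001]
wrist_force: [1.1, 0.0, 1.3]
width: 0.647
```

Request:
play_rows --series '[{"translation":[0,0,0.001],"spin":0},{"translation":[0,0,0],"spin":0},{"translation":[0,0,0],"spin":0}]'

```text
time: 9.25
tool_pos: [0.5966, 0.2453, 0.0275]
tcp_rot: [1.988, 2.432, 0.001]
wrist_force: [-2.4, -1.4, 6.2]
width: 0.642
```

Contact (6 N), at the expected height. Releasing and raising.

Request:
play_rows --series '[{"translation":[0,0,0],"spin":0},{"translation":[0,0,0],"spin":0},{"translation":[0,0,0],"spin":0},{"translation":[0,0,0],"spin":0},{"translation":[0,0,0],"spin":0}]' --jaw 1

```text
time: 9.75
tool_pos: [0.5962, 0.2451, 0.026]
tcp_rot: [-1.988, -2.432, 0.0]
wrist_force: [0.2, -0.4, 0.1]
width: 0.996
```

Request:
play_rows --series '[{"translation":[0,0,-0.01],"spin":0},{"translation":[0,0,-0.03],"spin":0},{"translation":[0,0,-0.04],"spin":0},{"translation":[0,0,-0.04],"spin":0},{"translation":[0,0,0],"spin":0}]'

```text
time: 10.25
tool_pos: [0.6013, 0.247, 0.1551]
tcp_rot: [1.983, 2.427, 0.019]
wrist_force: [1.2, 0.3, 0.6]
width: 1.001
```

Request:
play_rows --series '[{"translation":[-0.02,0,-0.02],"spin":0},{"translation":[-0.02,0,0],"spin":0},{"translation":[0,0,0],"spin":0},{"translation":[0,0,0],"spin":0},{"translation":[0,0,0],"spin":0}]'

```text
time: 10.75
tool_pos: [0.6037, 0.2064, 0.1657]
tcp_rot: [-1.987, -2.432, 0.001]
wrist_force: [-0.7, 0.4, 0.3]
width: 1.005
```

Run:
```python
from h import *
s=bot.read_state();cw=bot.get_calibration("wrist");im=bot.read_camera("wrist");cv2.imwrite("pics/w5.png",im)
print(s['time'],s['tool_pos'],yaw(s),s['width'])
x,y=map(int,proj(cw,[.597,.245,.051]));c,m,r=blob(mask(im,*RED),(x-50,max(y-50,0),x+50,y+50));print("red",m,plane(cw,*m,.051))
b=blob(mask(im,(100,120,60),(125,255,255)));print("blue",b[1],b[2],plane(cw,*b[1],.04))
plan([.511,.2755,.10],191.3)
print('alt');plan([.511,.2755,.10],11.3)
```

```text
10.75 [0.6037 0.2064 0.1657] 101.49101608154871 1.0050842010653003
red [276.5983 155.2226] [0.5944 0.2457 0.051 ]
blue [179.0728  91.1263] ((179.49574279785156, 91.195556640625), (67.2884521484375, 15.62674331665039), 1.2453643083572388) [0.5123 0.2769 0.04  ]
from [0.6038 0.2065 0.1657] 101.51 n 19
[0.0045, -0.0041, 0.0035] -0.945
[0.0049, -0.0037, 0.0035] -0.945
[0.0051, -0.0033, 0.0035] -0.945
[0.0054, -0.0028, 0.0035] -0.945
[0.0056, -0.0024, 0.0035] -0.945
[0.0058, -0.0019, 0.0035] -0.945
[0.0059, -0.0014, 0.0035] -0.945
[0.006, -0.0009, 0.0035] -0.945
[0.0061, -0.0004, 0.0035] -0.945
[0.0061, 0.0001, 0.0035] -0.945
[0.0061, 0.0006, 0.0035] -0.945
[0.006, 0.0011, 0.0035] -0.945
[0.0059, 0.0016, 0.0035] -0.945
[0.0057, 0.002, 0.0035] -0.945
[0.0055, 0.0025, 0.0035] -0.945
[0.0053, 0.003, 0.0035] -0.945
[0.0051, 0.0034, 0.0035] -0.945
[0.0048, 0.0038, 0.0035] -0.945
[0.0044, 0.0042, 0.0035] -0.945
alt
from [0.6038 0.2065 0.1657] 101.51 n 19
[0.0045, -0.0041, 0.0035] 0.95
[0.0042, -0.0044, 0.0035] 0.95
[0.0038, -0.0048, 0.0035] 0.95
[0.0034, -0.005, 0.0035] 0.95
[0.003, -0.0053, 0.0035] 0.95
[0.0025, -0.0055, 0.0035] 0.95
[0.002, -0.0057, 0.0035] 0.95
[0.0016, -0.0059, 0.0035] 0.95
[0.0011, -0.006, 0.0035] 0.95
[0.0006, -0.0061, 0.0035] 0.95
[0.0001, -0.0061, 0.0035] 0.95
[-0.0004, -0.0061, 0.0035] 0.95
[-0.0009, -0.006, 0.0035] 0.95
[-0.0014, -0.0059, 0.0035] 0.95
[-0.0019, -0.0058, 0.0035] 0.95
[-0.0024, -0.0056, 0.0035] 0.95
[-0.0028, -0.0054, 0.0035] 0.95
[-0.0033, -0.0051, 0.0035] 0.95
[-0.0037, -0.0048, 0.0035] 0.95
```

View pics/w5.png

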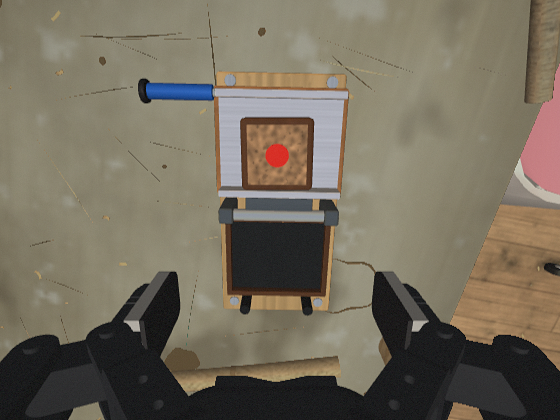

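Wrist: the holder sits centred on the leaf between the walls, red dot at (277,155), cork side up. The blue grip is at (179,91), which gives (0.512, 0.277). Next I turn the tool and go above the grip.

Request:
play_rows --series '[{"translation":[0.0045,-0.004,0.0035],"spin":-0.945},{"translation":[0.005,-0.0035,0.0035],"spin":-0.945},{"translation":[0.005,-0.0035,0.0035],"spin":-0.945},{"translation":[0.0055,-0.003,0.0035],"spin":-0.945},{"translation":[0.0055,-0.0025,0.0035],"spin":-0.945}]'

```text
time: 11.3
tool_pos: [0.5789, 0.2248, 0.1481]
tcp_rot: [-1.442, -2.79, 0.001]
wrist_force: [-0.8, -0.1, 0.4]
width: 1.004
```

Request:
play_rows --series '[{"translation":[0.006,-0.002,0.0035],"spin":-0.945},{"translation":[0.006,-0.0015,0.0035],"spin":-0.945},{"translation":[0.006,-0.001,0.0035],"spin":-0.945},{"translation":[0.006,-0.0005,0.0035],"spin":-0.945},{"translation":[0.006,0,0.0035],"spin":-0.945}]'

```text
time: 11.8
tool_pos: [0.5542, 0.2428, 0.1306]
tcp_rot: [-0.84, -3.026, 0.001]
wrist_force: [-0.1, 0.3, -0.0]
width: 0.998
```

Request:
play_rows --series '[{"translation":[0.006,0.0005,0.0035],"spin":-0.945},{"translation":[0.006,0.001,0.0035],"spin":-0.945},{"translation":[0.006,0.0015,0.0035],"spin":-0.945},{"translation":[0.0055,0.002,0.0035],"spin":-0.945},{"translation":[0.0055,0.0025,0.0035],"spin":-0.945}]'

```text
time: 12.3
tool_pos: [0.5298, 0.2607, 0.1132]
tcp_rot: [-0.202, -3.134, 0.0]
wrist_force: [-0.6, 1.0, -0.6]
width: 1.0
```

Request:
play_rows --series '[{"translation":[0.0055,0.003,0.0035],"spin":-0.945},{"translation":[0.005,0.0035,0.0035],"spin":-0.945},{"translation":[0.005,0.004,0.0035],"spin":-0.945},{"translation":[0.0045,0.004,0.0035],"spin":-0.945},{"translation":[0,0,0],"spin":0}]'

```text
time: 12.8
tool_pos: [0.5091, 0.2753, 0.0987]
tcp_rot: [0.311, -3.124, 0.001]
wrist_force: [-0.4, -0.2, -0.2]
width: 1.0
```

Request:
play_rows --series '[{"translation":[0,0,0],"spin":0},{"translation":[0,0,0],"spin":0},{"translation":[0,0,0],"spin":0}]'

```text
time: 13.1
tool_pos: [0.511, 0.2747, 0.1]
tcp_rot: [-0.307, 3.126, 0.0]
wrist_force: [0.1, -0.3, 0.1]
width: 1.0
```

Run:
```python
from h import *
s=bot.read_state();cw=bot.get_calibration("wrist");im=bot.read_camera("wrist");cv2.imwrite("pics/w6.png",im)
print(s['time'],s['tool_pos'],yaw(s),s['width'],s['q'])
b=blob(mask(im,(100,120,60),(125,255,255)));print("blue",b[1],b[2],plane(cw,*b[1],.0405),proj(cw,[.512,.277,.0405]))
```

```text
13.1 [0.511  0.2747 0.1   ] -168.7877192879721 0.9995965515430262 [ 0.4503  0.2023  1.9362 -0.0001  1.0026 -1.3161]
blue [278.9824 238.3256] ((279.0332946777344, 238.6349639892578), (17.750818252563477, 70.90573120117188), 1.3971810340881348) [0.5143 0.2773 0.0405] [279.2565 235.0534]
```

View pics/w6.png

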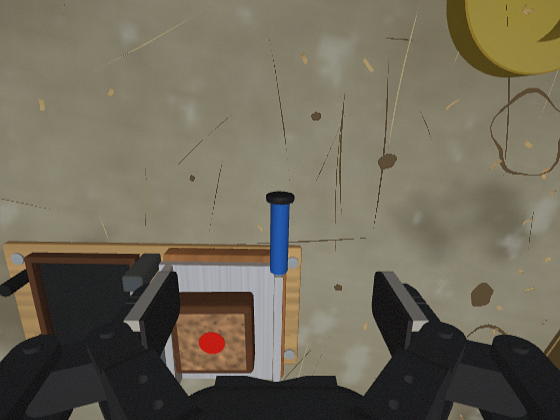

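Wrist: the grip spans (279,195–273) vertically, square to the jaws and nearly centred. Descending to it and closing.

Request:
play_rows --series '[{"translation":[0.001,0.001,0.02],"spin":0},{"translation":[0,0.001,0.02],"spin":0},{"translation":[0,0,0.02],"spin":0},{"translation":[0,0,0.018],"spin":0},{"translation":[0,0,0],"spin":0}]'

```text
time: 13.65
tool_pos: [0.5071, 0.2751, 0.0191]
tcp_rot: [0.307, -3.121, 0.003]
wrist_force: [-0.5, -0.3, 0.5]
width: 0.997
```

Request:
play_rows --series '[{"translation":[0,0,0],"spin":0},{"translation":[0,0,0],"spin":0},{"translation":[0,0,0],"spin":0},{"translation":[0,0,0],"spin":0}]'

```text
time: 14.05
tool_pos: [0.5101, 0.2768, 0.0229]
tcp_rot: [-0.308, 3.125, 0.001]
wrist_force: [-0.5, 0.6, -0.9]
width: 1.0
```

Request:
play_rows --series '[{"translation":[0,0,0],"spin":0},{"translation":[0,0,0],"spin":0},{"translation":[0,0,0],"spin":0},{"translation":[0,0,0],"spin":0},{"translation":[0,0,0],"spin":0}]' --jaw -1 --force 30

```text
time: 14.55
tool_pos: [0.5092, 0.2764, 0.0217]
tcp_rot: [0.308, -3.126, 0.0]
wrist_force: [0.2, 1.7, 0.7]
width: 0.146
```

Request:
play_rows --series '[{"translation":[0,0,0],"spin":0},{"translation":[0,0,0],"spin":0},{"translation":[0,0,0],"spin":0},{"translation":[0,0,0],"spin":0},{"translation":[0,0,0],"spin":0}]'

```text
time: 15.05
tool_pos: [0.5092, 0.2767, 0.0218]
tcp_rot: [0.308, -3.126, -0.001]
wrist_force: [-0.8, 3.3, 0.7]
width: 0.125
```

Gripped (opening 0.125). Swinging along the 97 mm arc in the hinge plane, slowly.

Request:
play_rows --series '[{"translation":[0,-0.0004,-0.0085],"spin":0},{"translation":[0,-0.0011,-0.0084],"spin":0},{"translation":[0,-0.0018,-0.0083],"spin":0},{"translation":[0,-0.0025,-0.0081],"spin":0},{"translation":[0,-0.0032,-0.0078],"spin":0}]'

```text
time: 15.55
tool_pos: [0.5109, 0.2673, 0.0637]
tcp_rot: [0.308, -3.126, 0.0]
wrist_force: [0.4, 2.6, -1.0]
width: 0.127
```

Request:
play_rows --series '[{"translation":[0,-0.0039,-0.0075],"spin":0},{"translation":[0,-0.0045,-0.0071],"spin":0},{"translation":[0,-0.0052,-0.0067],"spin":0},{"translation":[0,-0.0057,-0.0062],"spin":0}]'

```text
time: 15.95
tool_pos: [0.5144, 0.2482, 0.0909]
tcp_rot: [0.308, -3.125, -0.0]
wrist_force: [-2.7, 2.7, 0.4]
width: 0.127
```

Run:
```python
from h import *
im=bot.read_camera("side");cv2.imwrite("pics/s7.png",im[200:400,150:420].repeat(2,0).repeat(2,1))
s=bot.read_state();d=s['tool_pos']-[.5092,.2767,.0218];Y=np.array([-.194,.981,0]);print(d@Y,d[2],s['wrist_force'],s['width'],yaw(s))
```

```text
-0.02983895402055286 0.06992867759529509 [-4.8114  2.6686  1.6924] 0.12650346554689154 -168.7505836046686
```

View pics/s7.png

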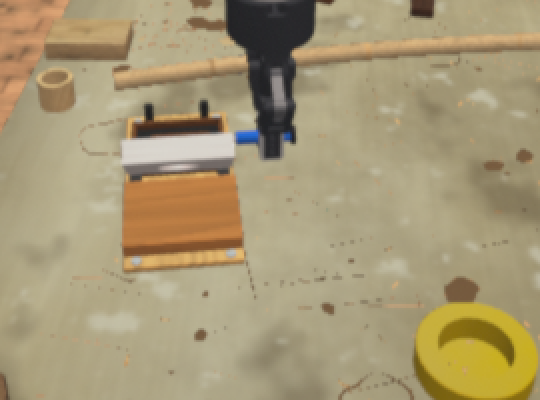

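Side: the leaf is at about 45° and following the gripper, with small forces. Continuing past upright.

Request:
play_rows --series '[{"translation":[0,-0.0062,-0.0057],"spin":0},{"translation":[0,-0.0067,-0.0052],"spin":0},{"translation":[0,-0.0071,-0.0045],"spin":0},{"translation":[0,-0.0075,-0.0039],"spin":0}]'

```text
time: 16.4
tool_pos: [0.5193, 0.2209, 0.11]
tcp_rot: [0.308, -3.124, 0.001]
wrist_force: [-5.1, 1.6, 1.6]
width: 0.128
```

Request:
play_rows --series '[{"translation":[0,-0.0078,-0.0032],"spin":0},{"translation":[0,-0.0081,-0.0025],"spin":0},{"translation":[0,-0.0083,-0.0018],"spin":0}]'

```text
time: 16.7
tool_pos: [0.5238, 0.1967, 0.1175]
tcp_rot: [0.308, -3.124, 0.002]
wrist_force: [-5.9, 0.6, 2.5]
width: 0.125
```

Request:
play_rows --series '[{"translation":[0,-0.005,-0.0008],"spin":0},{"translation":[0,-0.005,-0.0005],"spin":0},{"translation":[0,-0.0051,-0.0002],"spin":0},{"translation":[0,-0.0051,0],"spin":0},{"translation":[0,-0.0051,0.0003],"spin":0}]'

```text
time: 17.2
tool_pos: [0.5284, 0.1714, 0.1183]
tcp_rot: [0.308, -3.123, 0.003]
wrist_force: [-6.2, -1.2, 3.0]
width: 0.129
```

Request:
play_rows --series '[{"translation":[0,-0.005,0.0006],"spin":0},{"translation":[0,-0.005,0.0009],"spin":0},{"translation":[0,-0.005,0.0011],"spin":0},{"translation":[0,-0.0049,0.0014],"spin":0},{"translation":[0,-0.0048,0.0016],"spin":0}]'

```text
time: 17.7
tool_pos: [0.5328, 0.1468, 0.1123]
tcp_rot: [0.308, -3.122, 0.004]
wrist_force: [-5.4, -1.4, 1.1]
width: 0.126
```

Run:
```python
from h import *
im=bot.read_camera("top");cv2.imwrite("pics/t8.png",cv2.resize(im[150:260,140:290],None,fx=4,fy=4))
s=bot.read_state();d=s['tool_pos']-[.5092,.2767,.0218];Y=np.array([-.194,.981,0]);print(d@Y,d[2],d@[-.981,-.194,0],s['wrist_force'],s['width'],yaw(s))
```

```text
-0.132759825404426 0.09016245215838413 0.002042321348160075 [-5.8284 -2.7141  2.6914] 0.12687823960268524 -168.7383274987604
```

View pics/t8.png

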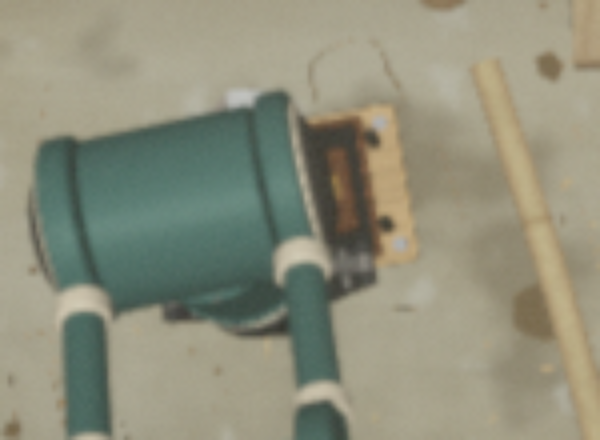

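Top: the arm hides most of it, but the nest is occupied (something brown at about (340,190) in the crop) and the leaf is past upright. Lowering it.

Request:
play_rows --series '[{"translation":[0,-0.0078,0.0032],"spin":0},{"translation":[0,-0.0075,0.0039],"spin":0},{"translation":[0,-0.0071,0.0045],"spin":0},{"translation":[0,-0.0067,0.0052],"spin":0},{"translation":[0,-0.0062,0.0057],"spin":0}]'

```text
time: 18.25
tool_pos: [0.5391, 0.1122, 0.0889]
tcp_rot: [0.308, -3.121, 0.003]
wrist_force: [-5.4, 0.9, -1.6]
width: 0.128
```

Request:
play_rows --series '[{"translation":[0,-0.0057,0.0062],"spin":0},{"translation":[0,-0.0052,0.0067],"spin":0},{"translation":[0,-0.0045,0.0071],"spin":0},{"translation":[0,-0.0039,0.0075],"spin":0},{"translation":[0,0,0],"spin":0}]'

```text
time: 18.75
tool_pos: [0.5425, 0.0937, 0.0605]
tcp_rot: [0.307, -3.12, 0.002]
wrist_force: [-5.1, 0.3, -2.6]
width: 0.128
```

Run:
```python
from h import *
s=bot.read_state();d=s['tool_pos']-[.5092,.2767,.0218];Y=np.array([-.194,.981,0]);print(s['time'],d@Y,d[2],d@[-.981,-.194,0],s['wrist_force'],s['width'],yaw(s))
```

```text
18.75 -0.18599936713132054 0.038735633411573336 0.002840693382238407 [-5.0574  0.3386 -2.584 ] 0.1277956290376939 -168.76084032051344
```

Request:
play_rows --series '[{"translation":[0,-0.0032,0.0078],"spin":0},{"translation":[0,-0.0025,0.0081],"spin":0},{"translation":[0,-0.0018,0.0083],"spin":0},{"translation":[0,-0.001,0.0075],"spin":0},{"translation":[0,0,0],"spin":0}]'

```text
time: 19.25
tool_pos: [0.5439, 0.0861, 0.0293]
tcp_rot: [0.308, -3.12, 0.001]
wrist_force: [-7.1, 0.6, -2.9]
width: 0.124
```

Request:
play_rows --series '[{"translation":[0,0,0.004],"spin":0},{"translation":[0,0,0.003],"spin":0},{"translation":[0,0,0],"spin":0},{"translation":[0,0,0],"spin":0}]'

```text
time: 19.65
tool_pos: [0.544, 0.0858, 0.0231]
tcp_rot: [0.308, -3.12, 0.002]
wrist_force: [-7.3, -1.9, -1.4]
width: 0.128
```

Request:
play_rows --series '[{"translation":[0,0,0.0015],"spin":0},{"translation":[0,0,0],"spin":0},{"translation":[0,0,0],"spin":0},{"translation":[0,0,0],"spin":0}]'

```text
time: 20.05
tool_pos: [0.544, 0.0858, 0.0218]
tcp_rot: [0.308, -3.12, 0.002]
wrist_force: [-8.3, -2.5, -0.5]
width: 0.127
```

Request:
play_rows --series '[{"translation":[0,0,0],"spin":0},{"translation":[0,0,0],"spin":0},{"translation":[0,0,0],"spin":0},{"translation":[0,0,0],"spin":0},{"translation":[0,0,0],"spin":0}]' --jaw 0.1

```text
time: 20.55
tool_pos: [0.5478, 0.0871, 0.0231]
tcp_rot: [-0.308, 3.125, -0.0]
wrist_force: [0.4, 0.1, 0.3]
width: 0.553
```

Request:
play_rows --series '[{"translation":[0,0,-0.01],"spin":0},{"translation":[0,0,-0.02],"spin":0},{"translation":[0,0,-0.03],"spin":0},{"translation":[0,0,-0.04],"spin":0},{"translation":[0,0,-0.04],"spin":0}]'

```text
time: 21.05
tool_pos: [0.5465, 0.087, 0.1642]
tcp_rot: [0.308, -3.126, 0.0]
wrist_force: [0.9, -0.0, -0.7]
width: 0.547
```

Request:
play_rows --series '[{"translation":[0.03,0,-0.03],"spin":0},{"translation":[0.03,0,0],"spin":0},{"translation":[0,0,0],"spin":0},{"translation":[0,0,0],"spin":0},{"translation":[0,0,0],"spin":0}]'

```text
time: 21.55
tool_pos: [0.4887, 0.0754, 0.1927]
tcp_rot: [-0.308, 3.126, 0.0]
wrist_force: [0.7, 1.0, 0.0]
width: 0.549
```

Run:
```python
from h import *
s=bot.read_state();print(s['time'],s['tool_pos'],s['width'])
cw=bot.get_calibration("wrist");W=bot.read_camera("wrist");cv2.imwrite("pics/w9.png",W)
ct,cs=bot.get_calibration("top"),bot.get_calibration("side")
T=bot.read_camera("top");S=bot.read_camera("side");cv2.imwrite("pics/t9.png",T);cv2.imwrite("pics/s9.png",S)
B=((100,100,60),(125,255,255));g=[.550,.087,.04]
obs=[]
for n,c,im in(("w",cw,W),("t",ct,T),("s",cs,S)):
    x,y=map(int,proj(c,g));print(n,x,y)
    try:
        b=blob(mask(im,*B),(max(x-70,0),max(y-70,0),x+70,y+70));print(b[1],b[2]);obs.append((c,*b[1]))
    except Exception as e:print(e)
print(tri(obs) if len(obs)>1 else '')
def crop(c,im,w,k):
    x,y=map(int,proj(c,[.6166,.147,.03]));x=min(max(x,w),560-w);y=min(max(y,w),420-w)
    return cv2.resize(im[y-w:y+w,x-w:x+w],(k,k),interpolation=cv2.INTER_CUBIC)
M=np.zeros((600,800,3),np.uint8);M[:300,:400]=cv2.resize(W,(400,300));M[:400,400:]=crop(cs,S,35,400);M[300:,:300]=crop(ct,T,35,300);cv2.imwrite("pics/m9.png",M)
```

```text
21.55 [0.4887 0.0754 0.1927] 0.5489361629059214
w 275 258
[274.6882 257.5461] ((274.9999694824219, 258.0), (11.999998092651367, 45.99999237060547), 0.0)
t 237 221
max() iterable argument is empty
s 273 247
[273.3457 246.8457] ((273.5199890136719, 246.86001586914062), (4.659482002258301, 23.020057678222656), 86.8201675415039)
(array([0.5497, 0.0863, 0.0405]), [0.0004, 0.0004])
```

View pics/m9.png

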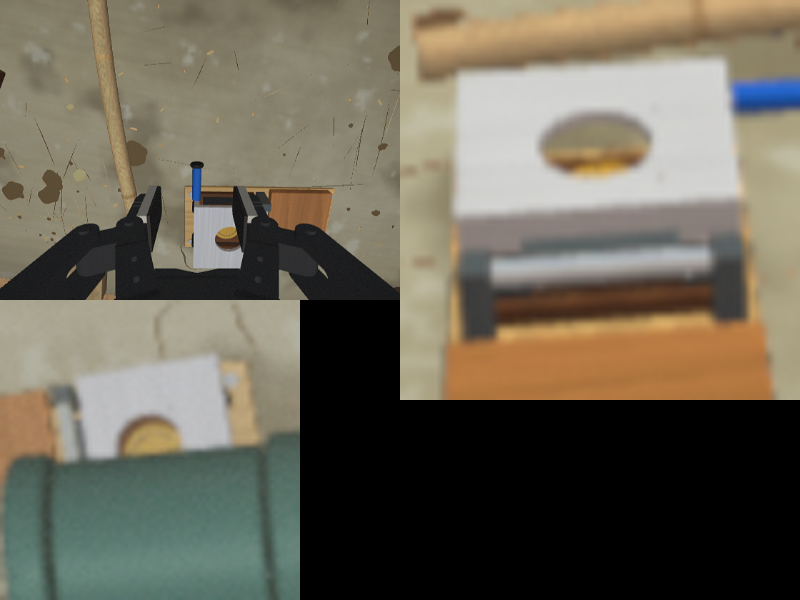

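Final views: the leaf lies over the nest, the grip is triangulated at z 40.5 mm (at its stop), and yellow brass shows through the window. I'll move the arm away and check numerically that the holder lies flat and the others haven't moved.

Request:
play_rows --series '[{"translation":[0,-0.04,-0.01],"spin":0},{"translation":[0,-0.045,0],"spin":0},{"translation":[0,-0.045,0],"spin":0},{"translation":[0,-0.045,0],"spin":0},{"translation":[0,-0.045,0],"spin":0}]'

```text
time: 22.2
tool_pos: [0.5317, -0.1422, 0.2021]
tcp_rot: [0.308, -3.126, -0.001]
wrist_force: [1.2, 0.5, -0.1]
width: 0.55
```

Request:
play_rows --series '[{"translation":[0,-0.045,0],"spin":0},{"translation":[0,-0.045,0],"spin":0},{"translation":[0,0,0],"spin":0},{"translation":[0,0,0],"spin":0}]'

```text
time: 22.6
tool_pos: [0.5487, -0.2297, 0.2015]
tcp_rot: [0.304, -3.125, -0.002]
wrist_force: [0.4, 0.1, -0.3]
width: 0.552
```

Run:
```python
from h import *
ct,cs=bot.get_calibration("top"),bot.get_calibration("side");T=bot.read_camera("top");S=bot.read_camera("side")
T0=cv2.imread("pics/top0.png");S0=cv2.imread("pics/side0.png")
YE=((15,120,90),(30,255,255))
for n,c,im in(("top",ct,T),("side",cs,S)):
    x,y=map(int,proj(c,[.6166,.147,.032]));print(n,"pred nest brass",proj(c,[.6166,.147,.032]))
    b=blob(mask(im,*YE),(x-14,y-14,x+14,y+14));print(b[1],b[2],cv2.contourArea(b[0]),plane(c,*b[1],.032))
for n,im,im0,rs in(("top",T,T0,((396,204,426,234),(340,237,370,267))),("side",S,S0,((268,158,296,178),(294,180,326,204)))):
    for r in rs:
        try:print(n,blob(mask(im,*YE),r)[1],blob(mask(im0,*YE),r)[1])
        except Exception as e:print(n,r,'hidden')
x,y=map(int,proj(ct,[.6166,.147,.032]));h=cv2.cvtColor(T,cv2.COLOR_BGR2HSV)
print(h[y-10:y+11:2,x-10:x+11:2,0]);print(h[y-10:y+11:2,x-10:x+11:2,2])
```

```text
top pred nest brass [216.2508 196.9794]
[216.5247 197.4136] ((216.5, 198.0), (6.0, 7.0), 90.0) 27.0 [0.6154 0.1462 0.032 ]
side pred nest brass [239.0405 265.5396]
[239.0556 258.8889] ((238.57241821289062, 258.8689880371094), (2.8235464096069336, 12.955096244812012), 85.2363510131836) 18.0 [0.6201 0.1238 0.032 ]
top [408.4428 219.8259] [410.8295 218.3204]
top [359.6667 246.2381] [354.6637 250.9538]
side [280.7424 165.154 ] [280.7277 165.1425]
side [309.5924 189.3859] [309.5838 189.3628]
[[120 120 120 120 120 105 100 105 105 120 110]
 [130 120 135 135   0   5   8 120 120 120 120]
 [110 105   6  12  13  16  15  14 120 120 110]
 [110   0  12  17  20  21  20  20  17 135 105]
 [135   7  15  21  21  20  21  20  21  30 110]
 [110  10  19  20  21  20  21  21  20  15 120]
 [105   4  19  21  21  21  21  21  20 100 120]
 [110 135  19  20  21  21  20  20  16 120 120]
 [110 105  18  18  20  21  19  18 130 130 110]
 [120 120 105 120 165 150  90 120 110 120 105]
 [110 110 110 120 130 120 120 120 108 113 110]]
[[196 195 197 199 198 197 197 192 197 197 198]
 [197 196 196 189 177 168 179 191 197 198 197]
 [197 196 168 125 126 139 142 151 189 198 197]
 [197 181 123 146 176 182 181 181 184 196 198]
 [196 153 134 180 171 189 191 180 193 194 198]
 [198 149 167 179 188 191 191 192 181 193 198]
 [197 166 173 179 190 189 192 193 178 194 195]
 [197 192 170 179 190 190 193 194 192 196 198]
 [197 197 190 193 184 184 194 192 196 196 197]
 [196 197 193 193 194 194 194 194 195 195 194]
 [198 197 196 194 196 196 198 195 196 195 195]]
```

```bash
python3 -c "
from workcell import bot
print(bot.finish_job())"
```

```text
the job is handed in; nothing more can be done
None
```

The upside-down holder was turned over in the jig and the job is handed in at about 23 s of robot time, under the 62 s limit. I laid it cork side up on the leaf between the walls and let go. I then took the blue grip, swung the leaf over its 97 mm arc to the stop, released it and moved the arm clear. Readings at the ends of the moves stayed below about 10 N.

**Last checks:**
- **Leaf position:** the grip is at z = 40.5 mm, at the stop.
- **Holder in the nest:** the top camera shows brass through the leaf window, centred within about 1.5 mm of where the nest should be.
- **Holder lying flat:** the side camera sees only the far edge of the cup past the leaf. That fits a flat holder, but its height was not measured directly.
- **Other two holders:** unmoved in the side view, to 0.03 px.

**Checks that failed or disagreed:**
- In the last top view the two other holders' brass appeared 3–7 px off. I think this is because the parked arm partly covered them, but I did not confirm it.
- The top camera could not see the grip in its final place, because the arm was in the way. Its height comes from the wrist and side cameras only.

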